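# Lay out weights and ring samples under the bench magnifier

### The arm

A 6-joint arm with a two-finger parallel gripper is mounted at the origin on a cart in front of the work surface, level with it; the furniture and walls round the work are solid. World frame = base frame: x ahead of the robot, y to its left, z up, the work surface at z = 0. Lengths are in mm, angles in rad, forces in N, time in s.
With the tool pointing down it reaches from about 425 to 925 mm from the base axis. Payload 12.5 kg.
Tool frame: the origin (TCP) lies at the very end of the fingers, on their centre line; the grasp point (between the pads) lies 19 mm behind it; z points along the fingers, y is the direction in which the jaws open and shut (so a half turn about z gives the same grasp; the last joint's range is limited). The gripper opens to 85 mm and grips with 20 to 120 N. Pads are 22 mm wide; open, the fingers measure 114 mm over their backs; the gripper's body (76 mm by 85 mm) begins 54 mm behind the grasp point. The pads swing forward as they close: fully open they stand 13 mm farther back than shut.
Start: joints at [-1.235, 0.491, 1.559, -0, 1.092, -0.106], TCP at [267.253, -564.996, 231.327] pointing down, gripper open.
Joint ranges: [-3.1, 3.1], [-0.84, 2.19], [0.05, 2.79], [-1.13, 4.28], [0.06, 2.93], [-2.69, 2.69]. Speed limits (rad/s): [2.22, 2.22, 2.79, 3.14, 3.14, 3.14].

### API

Orientations are given as a unit quaternion [w, x, y, z].
In Python, from rig import * gives the robot as it stands. Calls block until the motion is done:
- movep(position, orientation): joint-space move of the TCP to a pose.
- movel(position, attitude=None, velocity=150, stop_force=None): straight line of the TCP; attitude=None keeps the orientation; velocity is the mean speed in mm/s. With stop_force (N) it stops when the force on the tool has changed by that much, and returns True; else False.
- set_joints(angles): joint-space move.
- gripper_to(opening, grasp_force=None): opening from 0.0 (shut) to 1.0 (fully open); grasp_force is the grip in N (None keeps the last); returns when the fingers have stopped.
- sleep(seconds).
- inverse_kinematics(position, orientation): joint angles nearest the present ones, or None.
- grab_frame(name): name is "scene" or "side" or "wrist"; returns the picture (420x560x3 uint8, red, green, blue); there is no depth.
- camera_params(name): a dict with "fov_y" (degrees; the focal length in pixels is half the picture's height over the tangent of half this angle, whatever the lens; pixels are square), "cx", "cy" (the principal point, pixels), "k1" (the pictures are not rectified: a ray, as slopes to the right and down, at radius r is drawn at 1 + k1 r^2 times it, then the intrinsics apply), "rvec" (rotation vector, rad) and "tvec" (3), from world to camera coordinates, as OpenCV has them. Camera axes: x right, y down, z forward; pixel columns grow to the right and rows downward; lengths in mm; the calibration is good to about 2 mm. A picture is of the moment at which its call begins: read the wrist's pose just before it. camera_params takes no time and is no camera call; for the wrist camera it gives the pose at the moment of the call.
A pose or a line that the arm cannot do raises PlanningError and nothing moves.
- job_done(): hands the job in, once; it reports no verdict.
Readings, each from a call of its own:
- current_t(): time.
- current_joint_positions(): joint angles.
- current_joint_velocities(): joint speeds.
- current_joint_torque(): joint torques, N m.
- current_tool_pos(): TCP position.
- current_eef_rot(): TCP orientation.
- current_force(): force on the tool from outside, world axes, zero at the start.
- current_torque(): the same for the moment, N m.
- current_grip_width(): opening from 0.0 (shut) to 1.0 (fully open).
Only numpy, scipy, OpenCV 4.12 (cv2) and the standard library are available. Lean on these libraries where they do the work, as an engineer would, in place of code of your own. Each camera call takes 0.05 s, during which the arm holds its last target.

### The job

The magnifier hangs over the layout tray: swing its arm well aside, so that lens and arm are clear of the tray, and set the pieces out on the tray, each upright in the middle of its own ruled field: the brass weights in the back row (farther from the robot), the white ring samples in the front row, each row filled from the left with no field skipped. When all the pieces are laid out, swing the magnifier back so that its lens stands over the middle of the tray, and leave the loupe and the green ring beside the tray where they are.

Things in the scene. Friction and masses are not known exactly. Their poses are not given: they have to be found in the camera images.
- magnifier_arm (a joint): stiff hinge of the bench magnifier's swing arm about a vertical axis; the arm stays where it is left (about 0.3 N m of friction, some 2 N at the knob). 0: arm points from the post straight toward the robot (-x), well clear of the tray; it grows as the arm swings to the robot's right (-y), counter-clockwise seen from above; range -0.15 to 1.75 rad. At the start the arm hangs over the tray, at 0.9 to 1.3
- magnifier_hinge (a point): point on the hinge axis at the top of the magnifier's post (20 mm thick post on a round foot of 56 mm), 150 mm above the bench; the stand is fixed to the bench, between a grey rolling mill on the robot's left (from y = 0.17 m on, up to 0.41 m high) and a blue one on the right (from y = -0.20 m on, up to 0.5 m high), in front of a furnace (from x = 0.60 m on): keep clear of them
- magnifier_knob (a point): middle of the grip of the upright black stalk on the arm, 16 mm thick, 50 mm long (its foot, on the arm's top face, is 28 mm below this point, its top 22 mm above); it stands 160 mm from the hinge axis and turns with the arm
- magnifier_lens (a point): centre of the round magnifier lens (frame 68 mm across, 14 mm thick, 155 to 169 mm above the bench) at the end of the arm, 210 mm from the hinge axis
- tray_center (a point): centre of the layout tray's floor, 4 mm above the bench; the tray (105 mm in its x, 170 mm in its y, fixed) is grey with an aluminium rim that rises 3 mm above the floor; white lines rule it into two rows of three fields; x points away from the robot, y to the robot's left
- cell_back_1 (a point): centre of the left field of the tray's back row (farther from the robot), on the floor; fields are 55 mm apart along the row and 46 mm from row to row
- cell_back_2 (a point): centre of the middle field of the tray's back row (farther from the robot), on the floor; fields are 55 mm apart along the row and 46 mm from row to row
- cell_back_3 (a point): centre of the right field of the tray's back row (farther from the robot), on the floor; fields are 55 mm apart along the row and 46 mm from row to row
- cell_front_1 (a point): centre of the left field of the tray's front row (nearer the robot), on the floor; fields are 55 mm apart along the row and 46 mm from row to row
- cell_front_2 (a point): centre of the middle field of the tray's front row (nearer the robot), on the floor; fields are 55 mm apart along the row and 46 mm from row to row
- cell_front_3 (a point): centre of the right field of the tray's front row (nearer the robot), on the floor; fields are 55 mm apart along the row and 46 mm from row to row
- weight_1_mid (a point): brass weight, 30 mm diameter, 36 mm high, with a narrower neck and head, about 0.2 kg; point at its centre, 18 mm above its underside; z is its upright axis. May be absent
- weight_2_mid (a point): brass weight, 30 mm diameter, 36 mm high, with a narrower neck and head, about 0.2 kg; point at its centre, 18 mm above its underside; z is its upright axis. May be absent
- weight_3_mid (a point): brass weight, 30 mm diameter, 36 mm high, with a narrower neck and head, about 0.2 kg; point at its centre, 18 mm above its underside; z is its upright axis. May be absent
- ring_1_mid (a point): ring sample: short round white collar with a brass lip, 24 mm diameter, 14 mm high, about 80 g, open end up; point on its axis 6 mm above its underside; z is its upright axis. May be absent
- ring_2_mid (a point): ring sample: short round white collar with a brass lip, 24 mm diameter, 14 mm high, about 80 g, open end up; point on its axis 6 mm above its underside; z is its upright axis. May be absent
- loupe_mid (a point): black eye loupe, 29 mm diameter, 24 mm high, a loose bystander; point at its centre
- green_ring_mid (a point): green ring blank, 21 mm diameter, 8 mm high, a loose bystander; point at its centre

How it is judged:
By the outcome, as a careful person would: the job done as asked, in the order asked, and still so for the second after the job is handed in, with the robot touching nothing.
Of weight_1, weight_2, weight_3, ring_1, ring_2 only 4 to 5 are there at a start; the rules pass over those that are not, and their reading is None.
At some moment in a run one of ring_1, ring_2 may be knocked a few centimetres aside while the robot is not near it.
It also fails if it takes over 210 s, if anything falls off the work surface, if the arm or the gripper's body presses on something with over 40 N, if the wrist force passes 120 N, or if a joint passes its speed limit or range.

## Working session

There is one attempt and no reset: what is moved stays moved. The work goes in short steps, each a Python script; the robot and the scene stay as the last script left them, time stands still between calls to the robot, and variables do not carry over. Pictures are saved under pics/ and viewed, and the job is handed in when it is done.

```bash
ls; mkdir -p pics; cat > h.py <<'E'
from rig import *
import numpy as np, cv2
def shot(cam,name):
    p=camera_params(cam); im=grab_frame(cam)
    cv2.imwrite('pics/'+name+'.png',cv2.cvtColor(np.array(im),cv2.COLOR_RGB2BGR)); return np.array(im),p
def K(p):
    f=210/np.tan(np.radians(p['fov_y'])/2)
    return np.array([[f,0,p['cx']],[0,f,p['cy']],[0,0,1.]])
def D(p): return np.array([p['k1'],0,0,0,0.])
def onplane(p,uv,z):
    uv=np.array(uv,float).reshape(-1,1,2)
    n=cv2.undistortPoints(uv,K(p),D(p)).reshape(-1,2)
    R=cv2.Rodrigues(np.array(p['rvec'],float))[0]; t=np.array(p['tvec'],float).reshape(3)
    c=-R.T@t; d=np.c_[n,np.ones(len(n))]@R
    s=(z-c[2])/d[:,2]
    return c+d*s[:,None]
def proj(p,X):
    return cv2.projectPoints(np.array(X,float).reshape(-1,1,3),np.array(p['rvec'],float),np.array(p['tvec'],float),K(p),D(p))[0].reshape(-1,2)
E
python3 - <<'E'
from h import *
for c in ['scene','side','wrist']:
    im,p=shot(c,c+'0'); print(c,p)
print(current_eef_rot(),current_t(),current_grip_width())
E
```

```text
pics
scene {'fov_y': 45.802912464822185, 'cx': 288.3933779143063, 'cy': 203.92992495394293, 'k1': 0.03819492358621637, 'rvec': array([ 0.9440641 , -2.30034342,  1.23968568]), 'tvec': array([328.27029438, 314.02885168, 616.06241644])}
side {'fov_y': 52.401046128047895, 'cx': 288.07819337778574, 'cy': 215.80923971434262, 'k1': 0.004044782667567137, 'rvec': array([ 2.57263734, -0.51954943,  0.15845051]), 'tvec': array([-455.59932138,  217.11771068,  883.93560752])}
wrist {'fov_y': 70.39341291516465, 'cx': 280.6941230386396, 'cy': 212.8942456236037, 'k1': -0.033499860633490634, 'rvec': array([-2.45171079,  1.5522093 ,  0.21620458]), 'tvec': array([-625.67921505,  -33.96433733,  379.06737901])}
[-4.20996643e-04  9.75701875e-01  2.19101967e-01 -4.42964157e-05] 0.15 0.9965908709575007
```

View pics/scene0.png

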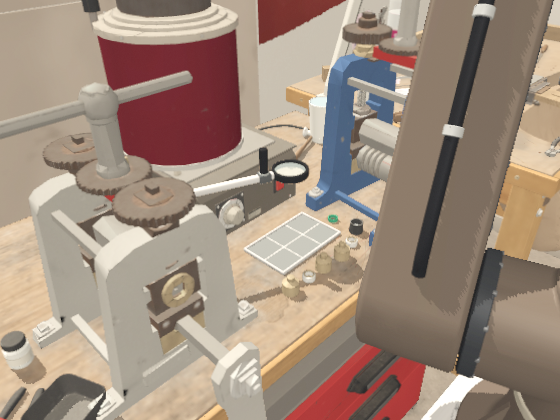

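View pics/side0.png

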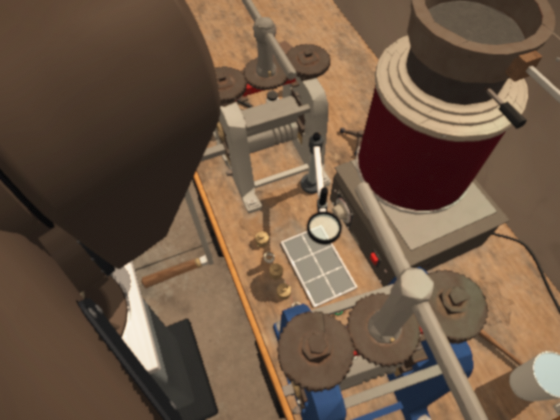

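View pics/wrist0.png

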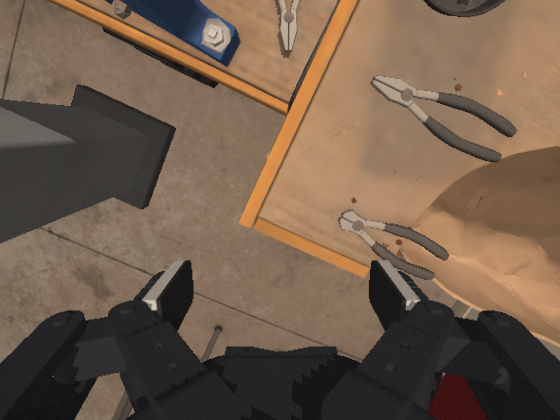

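```bash
python3 - <<'E'
import cv2
a=cv2.imread('pics/scene0.png')[140:310,180:400];cv2.imwrite('pics/sc0z.png',cv2.resize(a,None,fx=3.5,fy=3.5,interpolation=cv2.INTER_CUBIC))
a=cv2.imread('pics/side0.png')[120:320,225:375];cv2.imwrite('pics/si0z.png',cv2.resize(a,None,fx=3,fy=3,interpolation=cv2.INTER_CUBIC))
E
```

```text
(no output)
```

View pics/sc0z.png

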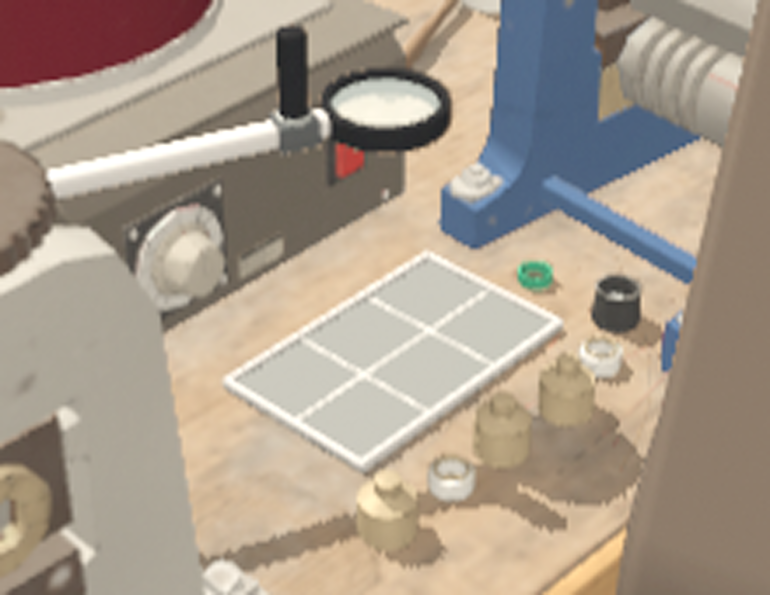

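View pics/si0z.png

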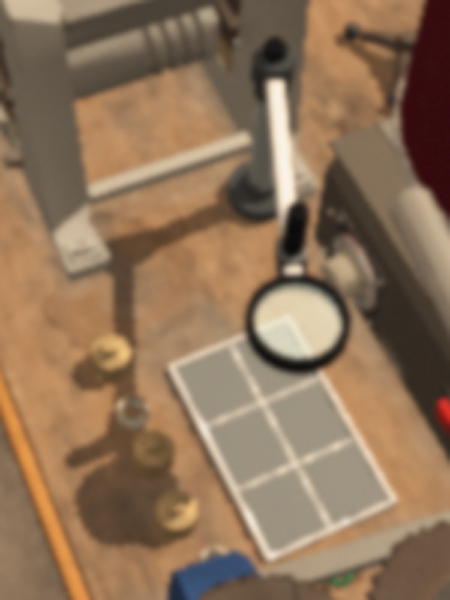

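```bash
python3 - <<'E'
from h import *
ps=camera_params('scene');pd=camera_params('side')
z=lambda L:[(u/3.5+180-.35,v/3.5+140-.35) for u,v in L]
y=lambda L:[(u/3+225-.33,v/3+120-.33) for u,v in L]
np.set_printoptions(precision=1,suppress=True)
c=onplane(ps,z([(228,381),(428,254),(562,324),(362,467)]),7);print('tray',c,c.mean(0))
c=onplane(pd,y([(290,318),(168,370),(272,556),(395,497)]),7);print('tray side',c,c.mean(0))
print('weights head',onplane(ps,z([(390,480),(503,400),(568,362)]),36))
print('weights head side',onplane(pd,y([(112,350),(152,450),(177,510)]),34))
print('rings',onplane(ps,z([(452,468),(602,350)]),14), onplane(pd,y([(131,408)]),14))
print('loupe,green',onplane(ps,z([(618,285)]),24),onplane(ps,z([(535,270)]),8))
print('lens',onplane(ps,z([(387,103)]),169),onplane(pd,y([(299,323)]),169))
print('knob top',onplane(ps,z([(291,32)]),207),onplane(pd,y([(297,207)]),207))
print('hinge', onplane(pd,y([(276,50)]),165))
E
```

```text
tray [[ 578.2    0.5    7. ]
 [ 584.9 -165.9    7. ]
 [ 481.7 -168.     7. ]
 [ 476.    -1.2    7. ]] [530.2 -83.7   7. ]
tray side [[ 578.6   -2.1    7. ]
 [ 473.6   -7.2    7. ]
 [ 485.2 -170.1    7. ]
 [ 585.6 -164.6    7. ]] [530.7 -86.    7. ]
weights head [[ 436.1   19.1   36. ]
 [ 437.5  -65.1   36. ]
 [ 434.1 -113.    36. ]]
weights head side [[ 436.5   11.6   34. ]
 [ 433.7  -73.9   34. ]
 [ 432.8 -122.1   34. ]]
rings [[ 437.4  -27.1   14. ]
 [ 444.8 -157.4   14. ]] [[435.  -28.9  14. ]]
loupe,green [[ 468.8 -201.1   24. ]] [[ 526.9 -197.3    8. ]]
lens [[531.3 -75.5 169. ]] [[532.1 -83.1 169. ]]
knob top [[568.  -44.9 207. ]] [[554.9 -24.7 207. ]]
hinge [[614.9 128.5 165. ]]
```

```bash
python3 - <<'E'
from h import *
np.set_printoptions(precision=3,suppress=True)
ps=camera_params('scene')
print(onplane(ps,[(672/3.5+180,365/3.5+140),(320/1,205)],0))
q=current_eef_rot()
def down(yaw): # tool y axis at angle yaw from world y.. 
    return [0,np.cos(yaw/2),np.sin(yaw/2),0]
for P in [(200,-400,560),(200,-400,450),(440,-60,560),(440,-60,400),(470,-70,330),(430,-60,450)]:
    for y in (0,np.pi/2,-np.pi/2): 
        r=inverse_kinematics(P,down(y)); print(P,round(y,2),None if r is None else np.array(r))
E
```

```text
[[ 417.944 -188.668    0.   ]
 [ 582.998 -221.662    0.   ]]
(200, -400, 560) 0 [-1.255  0.052  1.336 -0.     1.754  0.316]
(200, -400, 560) 1.57 [-1.255  0.052  1.336 -0.     1.754 -1.255]
(200, -400, 560) -1.57 [-1.255  0.052  1.336 -0.     1.754  1.887]
(200, -400, 450) 0 [-1.255  0.062  1.592 -0.     1.487  0.316]
(200, -400, 450) 1.57 [-1.255  0.062  1.592 -0.     1.487 -1.255]
(200, -400, 450) -1.57 [-1.255  0.062  1.592 -0.     1.487  1.887]
(440, -60, 560) 0 [-0.284  0.046  1.342 -0.     1.754  1.286]
(440, -60, 560) 1.57 [-0.284  0.046  1.342 -0.     1.754 -0.284]
(440, -60, 560) -1.57 None
(440, -60, 400) 0 [-0.284  0.078  1.699 -0.     1.364  1.286]
(440, -60, 400) 1.57 [-0.284  0.078  1.699 -0.     1.364 -0.284]
(440, -60, 400) -1.57 None
(470, -70, 330) 0 [-0.287  0.177  1.765 -0.     1.2    1.284]
(470, -70, 330) 1.57 [-0.287  0.177  1.765 -0.     1.2   -0.287]
(470, -70, 330) -1.57 None
(430, -60, 450) 0 [-0.291  0.04   1.616 -0.     1.486  1.28 ]
(430, -60, 450) 1.57 [-0.291  0.04   1.616 -0.     1.486 -0.291]
(430, -60, 450) -1.57 None
```

```bash
cat >> h.py <<'E'
np.set_printoptions(precision=3,suppress=True)
def down(yaw): return [0,np.cos(yaw/2),np.sin(yaw/2),0]
E
python3 - <<'E'
from h import *
movel((267,-565,400)); 
movep((200,-400,560),down(np.pi/2))
movep((430,-60,560),down(np.pi/2))
im,p=shot('wrist','w1'); print(current_t()); R=cv2.Rodrigues(p['rvec'])[0]; print(-R.T@p['tvec'],current_tool_pos())
print(current_force())
E
```

```text
4.0583
[432.033   7.786 702.405] [430.047 -60.813 559.836]
[-0.296 -0.144  0.154]
```

View pics/w1.png

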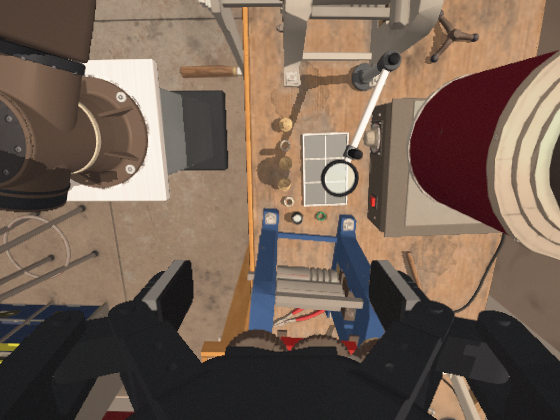

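```bash
python3 - <<'E'
from h import *
movep((480,-100,360),down(np.pi/2))
sleep(0.3)
im,p=shot('wrist','w2'); print(current_t()); np.save('w2p.npy',p,allow_pickle=True)
E
```

```text
5.2583
```

View pics/w2.png

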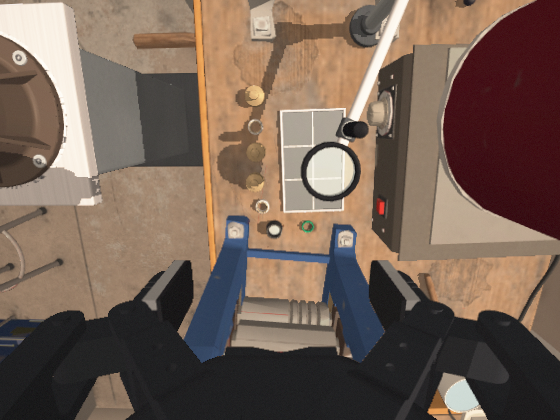

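```bash
python3 - <<'E'
import cv2
a=cv2.imread('pics/w2.png')[0:240,220:410];cv2.imwrite('pics/w2z.png',cv2.resize(a,None,fx=2.5,fy=2.5,interpolation=cv2.INTER_CUBIC)[:600])
a=cv2.imread('pics/w2.png')[75:240,220:370];cv2.imwrite('pics/w2zz.png',cv2.resize(a,None,fx=3.6,fy=3.6,interpolation=cv2.INTER_CUBIC)[:600])
E
```

```text
(no output)
```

View pics/w2zz.png

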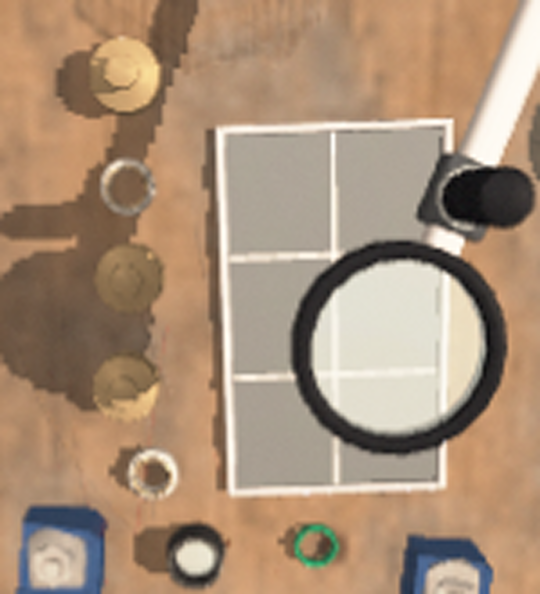

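View pics/w2z.png

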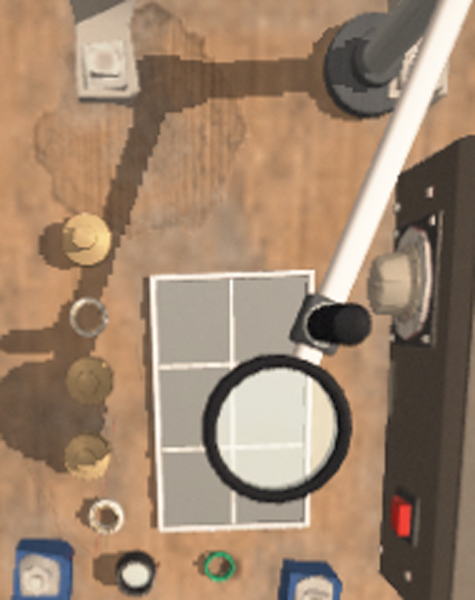

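```bash
python3 - <<'E'
from h import *
p=np.load('w2p.npy',allow_pickle=True).item()
z=lambda L:[(u/3.6+220-.36,75+v/3.6-.36) for u,v in L]
y=lambda L:[(u/2.5+220-.3,v/2.5-.3) for u,v in L]
c=onplane(p,z([(219,128),(451,120),(444,487),(232,493)]),7);print('tray',c,c.mean(0))
print('w bodies', onplane(p,z([(126,75),(129,279),(127,386)]),22))
print('w heads', onplane(p,z([(122,70),(127,281),(123,383)]),36))
print('rings',onplane(p,z([(127,187),(153,473)]),14))
print('loupe green',onplane(p,z([(196,554)]),24),onplane(p,z([(316,545)]),8))
print('lens',onplane(p,z([(399,347)]),162))
print('knob top',onplane(p,z([(513,197)]),207))
print('foot',onplane(p,y([(369,64),(325,64)]),5))
E
```

```text
tray [[ 481.905   -2.683    7.   ]
 [ 584.006    0.954    7.   ]
 [ 590.085 -166.446    7.   ]
 [ 488.161 -169.434    7.   ]] [536.039 -84.402   7.   ]
w bodies [[ 442.654   17.831   22.   ]
 [ 442.127  -67.093   22.   ]
 [ 440.17  -114.878   22.   ]]
w heads [[ 442.192   18.335   36.   ]
 [ 442.4    -66.899   36.   ]
 [ 439.646 -111.115   36.   ]]
rings [[ 441.444  -27.802   14.   ]
 [ 450.79  -157.696   14.   ]]
loupe green [[ 471.051 -194.58    24.   ]] [[ 529.114 -195.423    8.   ]]
lens [[539.241 -78.001 162.   ]]
knob top [[560.497 -31.587 207.   ]]
foot [[611.98  119.71    5.   ]
 [585.507 119.417   5.   ]]
```

```bash
python3 - <<'E'
from h import *
p=np.load('w2p.npy',allow_pickle=True).item()
for z in (100,200,300): print('drum',onplane(p,[(443,130)],z), 'box', onplane(p,[(385,110)],z))
def ray(p,uv):
    a=onplane(p,[uv],0)[0];b=onplane(p,[uv],100)[0];return a,(b-a)/np.linalg.norm(b-a)
def tri(L):
    A=0;B=0
    for p,uv in L:
        a,d=ray(p,uv);M=np.eye(3)-np.outer(d,d);A=A+M;B=B+M@a
    X=np.linalg.solve(A,B); return X,[proj(q,X)[0]-uv for q,uv in L]
ps=camera_params('scene');pd=camera_params('side')
S=lambda u,v:np.array((u/3.5+180-.35,v/3.5+140-.35)); Y=lambda u,v:np.array((u/3+225-.33,v/3+120-.33)); Z=lambda u,v:np.array((u/3.6+220-.36,75+v/3.6-.36))
for n,s,y,w in [('knobtop',(291,32),(297,210),(513,197)),('lens',(387,108),(299,323),(399,347)),('w1head',(390,480),(112,350),(122,70))]:
    print(n,tri([(ps,S(*s)),(pd,Y(*y))]),tri([(ps,S(*s)),(pd,Y(*y)),(p,Z(*w))]))
movep((460,-60,400),down(0)); sleep(.3)
im,p=shot('wrist','w3'); print(current_t()); np.save('w3p.npy',p,allow_pickle=True)
E
```

```text
drum [[696.7   -31.629 100.   ]] box [[617.004  -7.245 100.   ]]
drum [[643.398 -31.566 200.   ]] box [[583.458 -13.227 200.   ]]
drum [[590.096 -31.504 300.   ]] box [[549.913 -19.209 300.   ]]
knobtop (array([551.489, -31.487, 216.973]), [array([0.656, 0.44 ]), array([ 0.375, -0.606])]) (array([554.13 , -31.78 , 216.549]), [array([-0.275,  0.105]), array([ 1.699, -0.811]), array([-4.099,  0.199])])
lens (array([534.713, -79.809, 162.637]), [array([0.319, 0.19 ]), array([ 0.197, -0.284])]) (array([536.582, -79.255, 161.868]), [array([-0.645,  0.312]), array([ 0.917, -0.656]), array([-2.375,  1.07 ])])
w1head (array([438.584,  14.401,  30.439]), [array([0.901, 0.46 ]), array([ 0.483, -0.601])]) (array([439.687,  16.129,  29.865]), [array([-0.27 ,  0.894]), array([ 0.671, -1.283]), array([-1.286,  2.03 ])])
7.0583
```

View pics/w3.png

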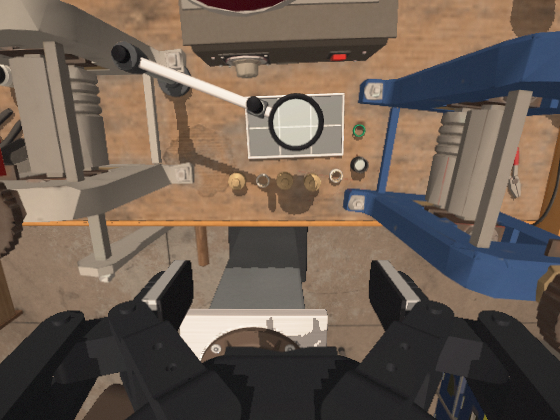

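```bash
python3 - <<'E'
from h import *
a=cv2.imread('pics/w3.png')[80:220,140:380];cv2.imwrite('pics/w3z.png',cv2.resize(a,None,fx=3.3,fy=3.3,interpolation=cv2.INTER_CUBIC)[:600])
E
```

```text
(no output)
```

View pics/w3z.png

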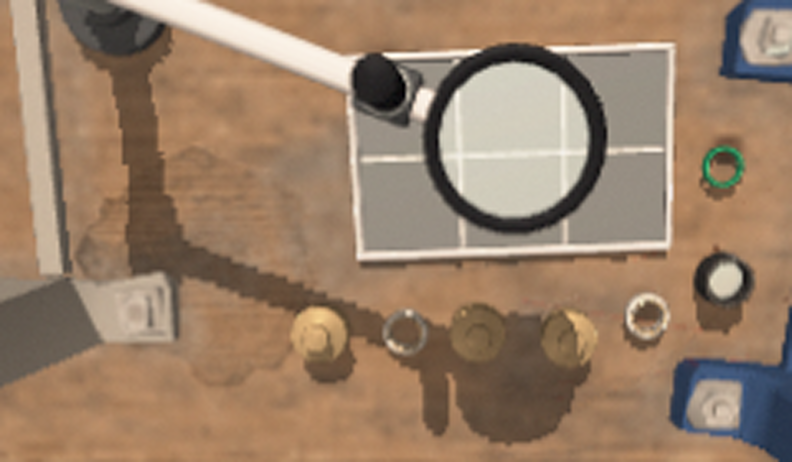

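```bash
python3 - <<'E'
from h import *
p=np.load('w3p.npy',allow_pickle=True).item()
z=lambda L:[(u/3.3+140-.35,80+v/3.3-.35) for u,v in L]
c=onplane(p,z([(350,55),(673,44),(669,247),(360,257)]),7);print('tray',c,c.mean(0))
print('w bodies', onplane(p,z([(320,333),(478,332),(568,337)]),28))
print('rings',onplane(p,z([(405,332),(648,317)]),14))
print('lens',onplane(p,z([(515,138)]),162))
print('knob top',onplane(p,z([(380,80)]),217))
R=cv2.Rodrigues(p['rvec'])[0];print(-R.T@p['tvec'],R)
E
```

```text
tray [[ 584.255   -1.254    7.   ]
 [ 589.808 -166.654    7.   ]
 [ 487.115 -169.982    7.   ]
 [ 481.654   -3.625    7.   ]] [535.708 -85.379   7.   ]
w bodies [[ 443.873   16.421   28.   ]
 [ 444.381  -67.089   28.   ]
 [ 441.743 -114.709   28.   ]]
rings [[ 442.032  -27.669   14.   ]
 [ 450.303 -159.195   14.   ]]
lens [[539.611 -78.836 162.   ]]
knob top [[555.826 -33.642 217.   ]]
[530.687 -60.398 542.548] [[ 0.    -1.     0.   ]
 [-0.962 -0.     0.272]
 [-0.272 -0.    -0.962]]
```

```bash
python3 - <<'E'
from h import *
p=np.load('w3p.npy',allow_pickle=True).item()
im=cv2.imread('pics/w3.png')
ims=cv2.imread('pics/scene0.png');ps=camera_params('scene')
for I,P in ((im,p),(ims,ps)):
  for x,c in ((440,(0,0,255)),(590,(0,255,0))):
    for y in (170,):
      q=proj(P,[(x,y,z) for z in range(0,420,50)]).astype(int)
      cv2.polylines(I,[q.reshape(-1,1,2)],False,c,1)
      for k in q: cv2.circle(I,tuple(map(int,k)),2,c,-1)
  q=proj(P,[(452,112+s,z) for z in (180,250,400) for s in (-42,42)]).astype(int)
  for k in q: cv2.circle(I,tuple(map(int,k)),2,(255,0,255),-1)
cv2.imwrite('pics/mill.png',cv2.resize(np.vstack([im[:300,:330],ims[100:400,:330]]),None,fx=1,fy=1))
E
```

```text
(no output)
```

View pics/mill.png

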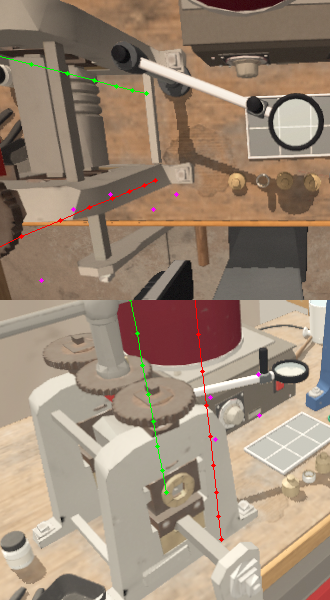

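```bash
cat >> h.py <<'E'
H=np.array([612.,119.7])
def kn(a,r=160,h=H): return h-r*np.array([np.cos(a),np.sin(a)])
E
python3 - <<'E'
from h import *
a=1.22
k=kn(a);print(k)
movep((k[0],k[1],330),down(a))
gripper_to(0.5,30)
movel((k[0],k[1],240)); sleep(.2)
shot('wrist','k0'); 
print(movel((k[0],k[1],178),velocity=60,stop_force=8),current_tool_pos(),current_force())
shot('scene','k1')
E
python3 -c "
import cv2;a=cv2.imread('pics/k0.png');b=cv2.imread('pics/k1.png');cv2.imwrite('pics/k01.png',cv2.hconcat([cv2.resize(a,(400,300)),cv2.resize(b[80:290,150:430],(400,300))]))"
```

```text
[557.017 -30.556]
False [557.183 -30.579 178.359] [ 0.22  -0.384 -0.103]
```

View pics/k01.png

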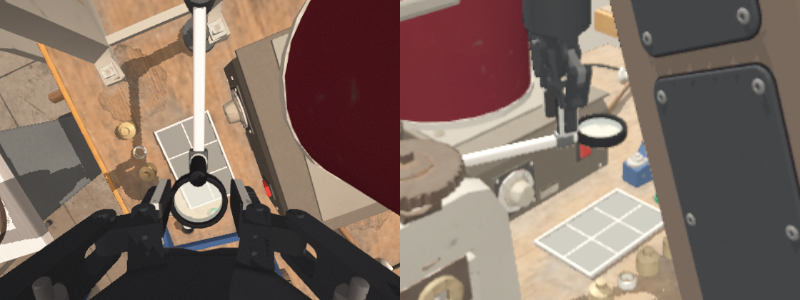

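```bash
python3 - <<'E'
from h import *
gripper_to(0.0,25); print(current_grip_width(),current_force())
for a in np.arange(1.12,0.85,-0.08):
    k=kn(a); movel((k[0],k[1],178),down(a),velocity=60); print(round(a,2),current_force(),current_torque(),current_grip_width())
print(current_t())
E
```

```text
0.17973619934523652 [-2.457 -0.53   3.588]
1.12 [-2.353 -1.231  6.78 ] [-0.153  0.422  0.017] 0.18072057711514014
1.04 [-2.754 -1.646  6.924] [-0.188  0.408  0.003] 0.17866366416978532
0.96 [-2.665 -2.022  7.471] [-0.221  0.493 -0.06 ] 0.17785539382202908
0.88 [-3.455 -1.731  8.108] [-0.297  0.619 -0.037] 0.1761732558035954
12.6917
```

```bash
python3 - <<'E'
from h import *
for a in [0.76,0.64,.52,.4,.28,.16,.05]:
    k=kn(a); movel((k[0],k[1],178),down(a),velocity=70); f=current_force(); print(round(a,2),f,current_grip_width())
    if np.linalg.norm(f)>25: break
shot('wrist','k2'); print(current_t())
E
```

```text
0.76 [-4.205 -2.175  6.638] 0.1814471357814104
0.64 [-5.139 -2.674  8.024] 0.18022525963785896
0.52 [-4.384 -1.188  7.591] 0.17945048330980012
0.4 [-4.913  0.437  8.236] 0.17302081599075575
0.28 [-3.357  0.069  6.895] 0.177163498052366
0.16 [-3.328 -0.221  8.133] 0.1802437681345208
0.05 [-2.164  1.234  6.118] 0.1772678549888975
15.6917
```

View pics/k2.png

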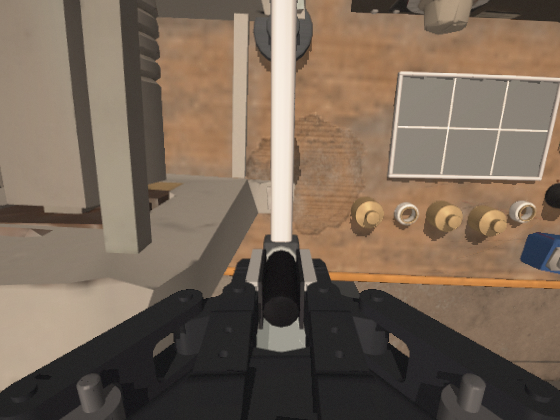

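```bash
python3 - <<'E'
from h import *
gripper_to(0.4); sleep(.2); print(current_force())
t=current_tool_pos(); movel((t[0],t[1],290),velocity=120)
movel((450,-75,290),down(0)); movel((450,-75,200)); sleep(.3)
im,p=shot('wrist','w4'); np.save('w4p.npy',p,allow_pickle=True); print(current_t())
E
```

```text
[ 0.129 -0.483  0.353]
19.7917
```

View pics/w4.png

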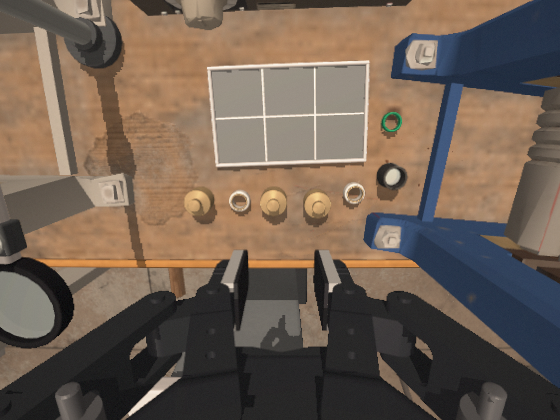

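```bash
cat >> h.py <<'E'
def blobs(im,lo,hi,z,p,roi=None,amin=80):
    hsv=cv2.cvtColor(im,cv2.COLOR_RGB2HSV); m=cv2.inRange(hsv,np.array(lo),np.array(hi))
    if roi: 
        k=np.zeros_like(m);k[roi[1]:roi[3],roi[0]:roi[2]]=1;m=m*k
    m=cv2.morphologyEx(m,cv2.MORPH_CLOSE,np.ones((5,5)))
    out=[]
    for c in cv2.findContours(m,cv2.RETR_EXTERNAL,cv2.CHAIN_APPROX_NONE)[0]:
        if cv2.contourArea(c)>amin:
            (x,y),r=cv2.minEnclosingCircle(c); out.append((x,y,r,cv2.contourArea(c),onplane(p,[(x,y)],z)[0]))
    return m,out
E
python3 - <<'E'
from h import *
im=cv2.cvtColor(cv2.imread('pics/w4.png'),cv2.COLOR_BGR2RGB);p=np.load('w4p.npy',allow_pickle=True).item()
hsv=cv2.cvtColor(im,cv2.COLOR_RGB2HSV)
for n,(u,v) in dict(w1=(195,200),w2=(273,208),w3=(318,208),ring1=(232,201),ring2=(347,197),wood=(150,150),wood2=(290,225),rim=(212,100),floor=(240,90)).items(): print(n,hsv[v,u])
a=cv2.resize(im[50:230,170:420],None,fx=3.2,fy=3.2,interpolation=cv2.INTER_CUBIC); cv2.imwrite('pics/w4z.png',a[:,:,::-1])
E
```

```text
w1 [ 16 115 193]
w2 [ 16 114 197]
w3 [ 16 116 209]
ring1 [ 15  80 112]
ring2 [ 16  69 162]
wood [ 13  96 154]
wood2 [ 13  96 149]
rim [ 13  43 216]
floor [ 21  33 153]
```

View pics/w4z.png

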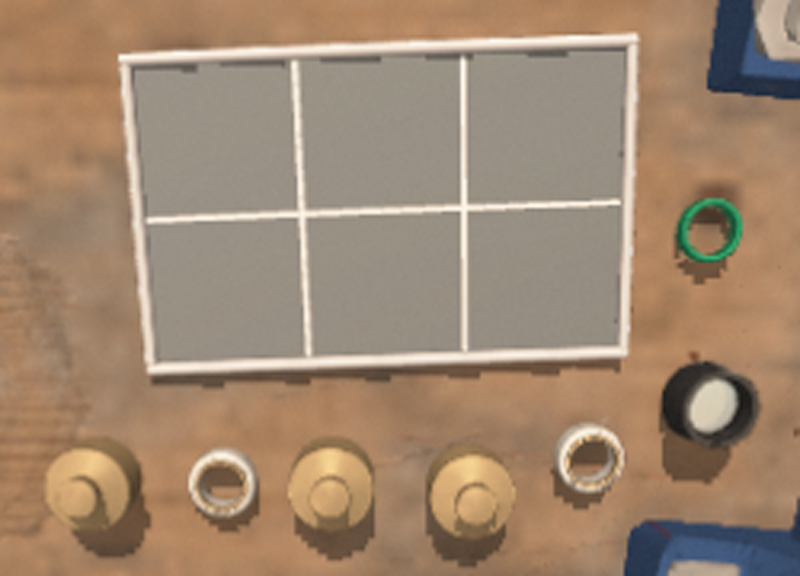

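```bash
python3 - <<'E'
from h import *
p=np.load('w4p.npy',allow_pickle=True).item()
z=lambda L:[(u/3.2+170-.34,50+v/3.2-.34) for u,v in L]
c=onplane(p,z([(122,57),(636,38),(625,354),(150,373)]),7);print('tray',c,c.mean(0))
c=onplane(p,z([(302,213),(464,208)]),4);print('cross',c,c.mean(0),np.diff(c,axis=0))
c=onplane(p,z([(295,60),(309,355),(464,55),(464,350),(146,220),(620,203)]),4);print(c)
print('head', onplane(p,z([(78,499),(331,497),(477,504)]),35))
print('shoulder', onplane(p,z([(88,488),(330,486),(472,497)]),24))
print('rings',onplane(p,z([(223,483),(590,457)]),14))
print('loupe green',onplane(p,z([(712,404)]),24),onplane(p,z([(710,230)]),8))
E
```

```text
tray [[ 583.249    0.371    7.   ]
 [ 589.115 -166.459    7.   ]
 [ 487.346 -170.024    7.   ]
 [ 480.649   -3.258    7.   ]] [535.089 -84.843   7.   ]
cross [[ 534.478  -57.37     4.   ]
 [ 536.143 -112.419    4.   ]] [535.311 -84.895   4.   ] [[  1.666 -55.049   0.   ]]
[[ 582.629  -55.727    4.   ]
 [ 486.542  -59.161    4.   ]
 [ 584.2   -111.087    4.   ]
 [ 488.312 -113.807    4.   ]
 [ 532.341   -4.107    4.   ]
 [ 537.999 -165.49     4.   ]]
head [[ 442.056   17.315   35.   ]
 [ 442.717  -67.379   35.   ]
 [ 440.305 -116.185   35.   ]]
shoulder [[ 443.169   16.841   24.   ]
 [ 443.841  -66.777   24.   ]
 [ 439.937 -115.826   24.   ]]
rings [[ 442.539  -28.521   14.   ]
 [ 451.978 -158.328   14.   ]]
loupe green [[ 472.392 -196.071   24.   ]] [[ 529.268 -195.717    8.   ]]
```

```bash
cat >> h.py <<'E'
TC=np.array([535.2,-84.9]); TH=0.035
UX=np.array([np.cos(TH),np.sin(TH)]); UY=np.array([-np.sin(TH),np.cos(TH)])
def cell(row,col): return TC+(23 if row=='b' else -23)*UX+55*(2-col)*UY
def pick(xy,yaw,op,zp=2,zt=120,F=40):
    x,y=xy
    movel((x,y,zt),down(yaw),velocity=250); gripper_to(op)
    movel((x,y,zp+25),velocity=150)
    hit=movel((x,y,zp),velocity=40,stop_force=8)
    gripper_to(0.0,F); w=current_grip_width()
    movel((x,y,zt),velocity=150); print('pick hit',hit,'w',w,current_grip_width(),'F',current_force(),'t',current_t())
    return w
def place(xy,op,zp=6.5,zt=120,yaw=np.pi+TH,toff=0):
    x,y=np.array(xy)-toff*np.array([np.cos(yaw),np.sin(yaw)])
    movel((x,y,zt),down(yaw),velocity=200)
    movel((x,y,zp+15),velocity=120)
    hit=movel((x,y,zp),velocity=30,stop_force=8); print('place hit',hit,current_tool_pos())
    gripper_to(op); sleep(.2)
    movel((x,y,zp+50),velocity=100); movel((x,y,zt),velocity=200); print('t',current_t())
def look(name,pos=(450,-75,200)):
    movel(pos,down(0),velocity=250); sleep(.3)
    im,p=shot('wrist',name); np.save(name+'p.npy',p,allow_pickle=True); return im,p
E
python3 - <<'E'
from h import *
for P,y in [((442.5,-28.5,2),np.pi/2),((442.5,17,2),np.pi),((452,-154,2),np.pi/2),((*cell('b',1),6),np.pi+TH),((*cell('f',1),6),np.pi+TH),((*cell('b',3),6),np.pi+TH),((*cell('f',2),120),np.pi+TH)]:
    print(P,inverse_kinematics(P,down(y)))
t=current_tool_pos(); movel((442.5,-28.5,200),down(np.pi/2),velocity=200)
pick((442.5,-28.5),np.pi/2,0.5)
shot('scene','s1');shot('wrist','w5')
E
python3 -c "
import cv2;a=cv2.imread('pics/w5.png');b=cv2.imread('pics/s1.png');cv2.imwrite('pics/p1.png',cv2.hconcat([cv2.resize(a,(400,300)),cv2.resize(b[130:340,180:460],(400,300))]))"
```

```text
(442.5, -28.5, 2) [-0.213  0.654  2.185 -0.     0.303 -0.213]
(442.5, 17, 2) [-0.111  0.654  2.186 -0.     0.302 -1.682]
(452, -154, 2) [-0.467  0.671  2.102 -0.     0.369 -0.467]
(np.float64(556.2613069348017), np.float64(-29.128848405308396), 6) [-0.171  0.717  1.903 -0.     0.522 -1.777]
(np.float64(510.2894790587214), np.float64(-30.73851971710787), 6) [-0.189  0.684  2.017 -0.     0.44  -1.795]
(np.float64(560.1105209412788), np.float64(-139.06148028289215), 6) [-0.358  0.733  1.852 -0.     0.557 -1.964]
(np.float64(512.2140860619598), np.float64(-85.70483565589974), 120) [-0.293  0.493  1.932 -0.     0.716 -1.899]
pick hit False w 0.25160162265852704 0.24407432035118998 F [ 0.656 -0.694 -0.191] t 25.025
```

View pics/p1.png

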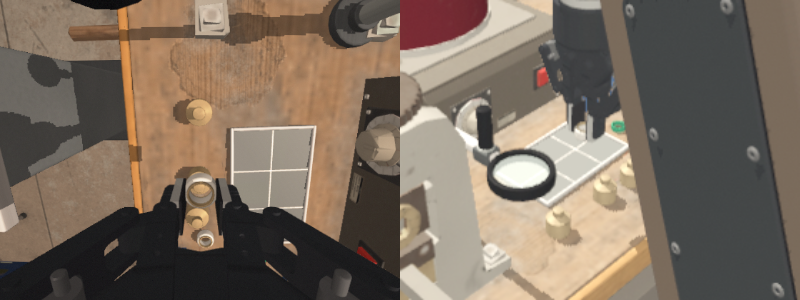

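```bash
python3 - <<'E'
from h import *
place(cell('f',1),0.42)
pick((442.5,17),np.pi,0.5)
place(cell('b',1),0.47)
look('w6')
E
```

```text
place hit True [510.172 -30.717   6.388]
t 29.9917
pick hit False w 0.3334263732253838 0.3299805895491758 F [ 0.746 -0.257 -2.449] t 33.4583
place hit True [556.072 -29.096   6.355]
t 37.325Traceback (most recent call last):
  File "<stdin>", line 5, in <module>
  File "h.py", line 52, in look
    movel(pos,down(0),velocity=250); sleep(.3)
    ~~~~~^^^^^^^^^^^^^^^^^^^^^^^^^^
rig.PlanningError: the arm cannot follow that straight line within its joint ranges
```

```bash
sed -i 's/    movel(pos,down(0),velocity=250); sleep(.3)/    t=current_tool_pos(); movel((t[0],t[1],200),velocity=250); movep(pos,down(0)); sleep(.3)/' h.py; python3 - <<'E'
from h import *
look('w6'); print(current_t())
E
```

```text
40.7083
```

View pics/w6.png

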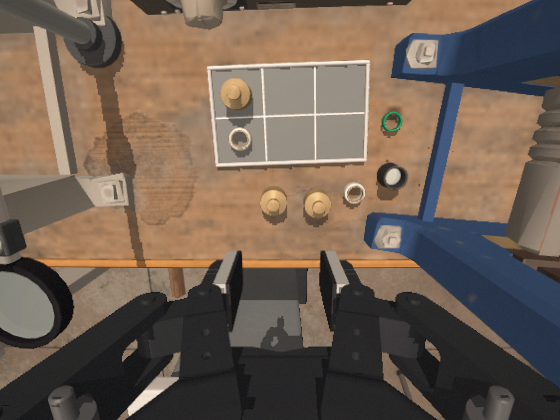

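```bash
python3 - <<'E'
from h import *
movel((443,-67,200),down(np.pi/2),velocity=200)
pick((443,-67),np.pi/2,0.5)
place(cell('b',2),0.45)
pick((440.3,-116),np.pi/2,0.5)
place(cell('b',3),0.45)
look('w7'); print(current_t())
E
```

```text
pick hit False w 0.3266449782459203 0.324277723886625 F [-0.06  -0.618 -2.582] t 45.85
place hit True [558.022 -84.066   6.344]
t 50.7
pick hit False w 0.33251373847023064 0.3322676200884697 F [-0.725 -0.47  -1.721] t 55.425
place hit True [ 559.931 -138.994    6.337]
t 60.275
63.8083
```

View pics/w7.png

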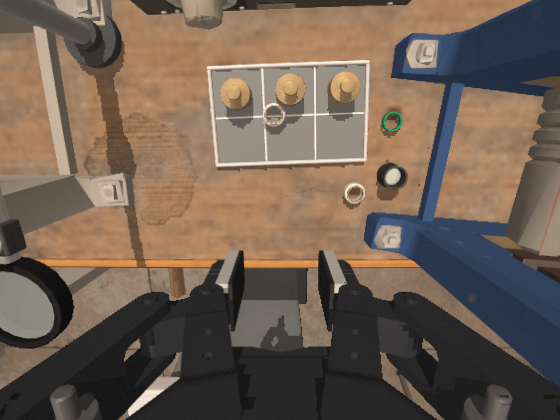

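```bash
python3 - <<'E'
from h import *
im=cv2.imread('pics/w7.png')
a=cv2.resize(im[50:215,190:410],None,fx=3.6,fy=3.6,interpolation=cv2.INTER_CUBIC); cv2.imwrite('pics/w7z.png',a)
E
```

```text
(no output)
```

View pics/w7z.png

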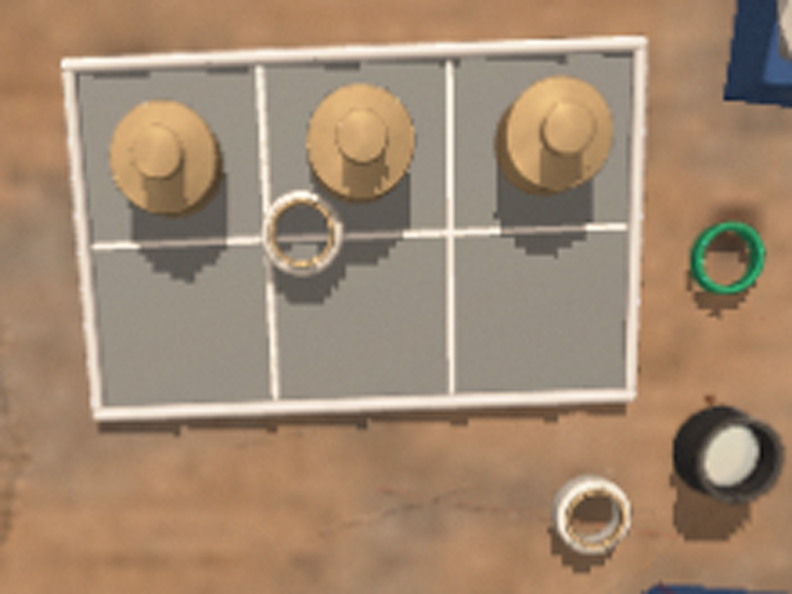

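```bash
python3 - <<'E'
from h import *
p=np.load('w7p.npy',allow_pickle=True).item()
z=lambda L:[(u/3.6+190-.36,50+v/3.6-.36) for u,v in L]
print('ring1 moved',onplane(p,z([(303,233)]),18),'ring2',onplane(p,z([(592,515)]),14))
print('heads',onplane(p,z([(157,150),(361,134),(568,127)]),40))
print('shoulder',onplane(p,z([(167,155),(361,140),(561,131)]),28))
print([cell('b',i) for i in (1,2,3)],cell('f',1))
E
```

```text
ring1 moved [[535.42  -68.243  18.   ]] ring2 [[ 451.524 -158.185   14.   ]]
heads [[ 555.528  -30.209   40.   ]
 [ 559.416  -84.147   40.   ]
 [ 561.345 -138.692   40.   ]]
shoulder [[ 555.603  -31.125   28.   ]
 [ 559.407  -84.507   28.   ]
 [ 561.918 -139.334   28.   ]]
[array([556.261, -29.129]), array([558.186, -84.095]), array([ 560.111, -139.061])] [510.289 -30.739]
```

```bash
python3 - <<'E'
from h import *
r=np.array([535.4,-68.2]); c=r-7*UX
t=current_tool_pos(); movep((c[0],c[1],200),down(np.pi+TH))
pick(c,np.pi+TH,0.38,zp=6.5)
place(cell('f',1),0.42,toff=-7)
movel((451.5,-100,160),down(np.pi/2),velocity=200)
look('w8'); print(current_t())
E
```

```text
pick hit False w 0.24716594966843977 0.24602816744413664 F [-0.026  0.034 -1.342] t 69.825
place hit True [503.231 -30.962   6.811]
t 73.2917
77.15
```

View pics/w8.png

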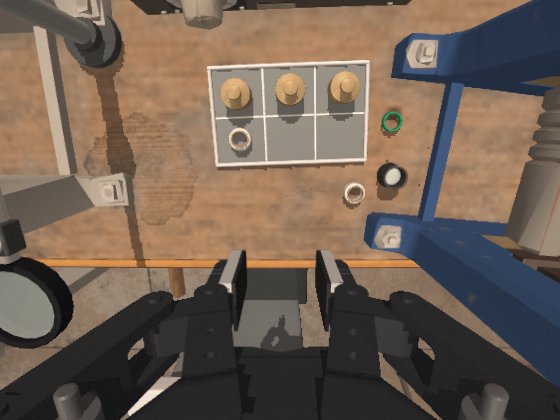

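```bash
python3 - <<'E'
from h import *
movel((451.5,-152,200),down(np.pi/2),velocity=200)
pick((451.5,-152),np.pi/2,0.42)
place(cell('f',2),0.42,toff=-6)
look('w9'); print(current_t())
im=cv2.imread('pics/w9.png')
a=cv2.resize(im[50:215,190:410],None,fx=3.6,fy=3.6,interpolation=cv2.INTER_CUBIC); cv2.imwrite('pics/w9z.png',a)
E
```

```text
pick hit False w 0.24424490909135607 0.2456835678323752 F [-0.44   0.222 -0.067] t 82.3
place hit True [506.081 -85.884   6.348]
t 87.1667
90.65
```

View pics/w9z.png

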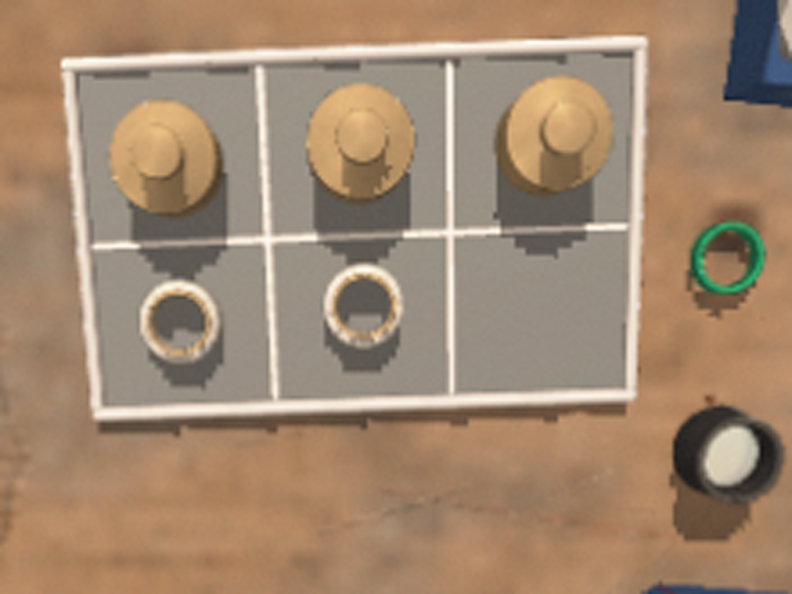

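```bash
python3 - <<'E'
from h import *
p=np.load('w9p.npy',allow_pickle=True).item()
z=lambda L:[(u/3.6+190-.36,50+v/3.6-.36) for u,v in L]
print('rings',onplane(p,z([(180,321),(364,307)]),18)[:,:2]-[cell('f',1),cell('f',2)])
print('heads',onplane(p,z([(157,150),(361,134),(568,127)]),40)[:,:2]-[cell('b',i) for i in (1,2,3)])
d=TC-H; print(np.linalg.norm(d), np.arctan2(-d[1],-d[0]))
E
```

```text
rings [[ 0.378 -1.087]
 [ 2.424 -0.323]]
heads [[-0.736 -1.066]
 [ 1.228 -0.04 ]
 [ 1.234  0.379]]
218.53924132750163 1.2117043197744592
```

```bash
python3 - <<'E'
from h import *
movel((450,-75,290)); k=kn(.05)
movel((k[0],k[1],290),down(.05)); gripper_to(0.5)
print(movel((k[0],k[1],178),velocity=60,stop_force=8))
gripper_to(0.0,25); print(current_grip_width(),current_force())
for a in [.16,.28,.4,.52,.64,.76,.88,1.0,1.1,1.212]:
    k=kn(a); movel((k[0],k[1],178),down(a),velocity=70); f=current_force()
    print(a,f,current_grip_width())
    if np.linalg.norm(f)>25: break
gripper_to(0.5); sleep(.2)
movel((k[0],k[1],300),velocity=100)
movep((440,-60,400),down(0)); sleep(.3)
im,p=shot('wrist','w10'); np.save('w10p.npy',p,allow_pickle=True); print(current_t())
a=cv2.imread('pics/w10.png')[50:220,140:400];cv2.imwrite('pics/w10z.png',cv2.resize(a,None,fx=3,fy=3,interpolation=cv2.INTER_CUBIC))
E
```

```text
False
0.18300260837824497 [-2.173 -0.215  2.998]
0.16 [-2.169 -1.963  5.441] 0.17888952511707143
0.28 [-2.471 -2.332  5.728] 0.1794228807941305
0.4 [-4.166 -3.02   7.367] 0.181963649200396
0.52 [-3.948 -4.997  7.118] 0.17905017085023428
0.64 [-4.02  -4.634  6.983] 0.18024277037368072
0.76 [-4.121 -5.89   7.675] 0.17929641787510647
0.88 [-3.264 -6.359  6.696] 0.17816329901860975
1.0 [-3.45  -7.043  5.171] 0.17743777965809537
1.1 [-1.92  -5.957  5.707] 0.17724992301677805
1.212 [-0.447 -5.491  5.267] 0.17477673804553895
102.875
```

View pics/w10z.png

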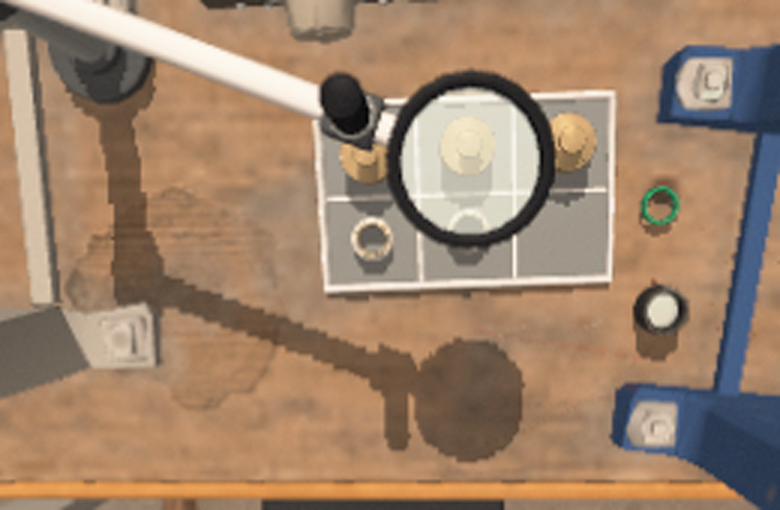

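```bash
python3 - <<'E'
from h import *
p=np.load('w10p.npy',allow_pickle=True).item()
z=lambda L:[(u/3+140-.33,50+v/3-.33) for u,v in L]
print('lens',onplane(p,z([(471,158)]),162),TC)
print('green,loupe',onplane(p,z([(660,206)]),8),onplane(p,z([(661,309)]),24))
print('vis',onplane(p,z([(371,239)]),18)[:,:2]-cell('f',1),onplane(p,z([(573,137)]),40)[:,:2]-cell('b',3))
shot('scene','s9')
E
python3 -c "
import cv2;b=cv2.imread('pics/s9.png');cv2.imwrite('pics/s9z.png',cv2.resize(b[130:340,180:460],(800,600)))"
```

```text
lens [[541.872 -79.506 162.   ]] [535.2 -84.9]
green,loupe [[ 528.784 -196.07     8.   ]] [[ 471.752 -196.446   24.   ]]
vis [[-0.235 -0.007]] [[ 2.396 -0.393]]
```

View pics/s9z.png

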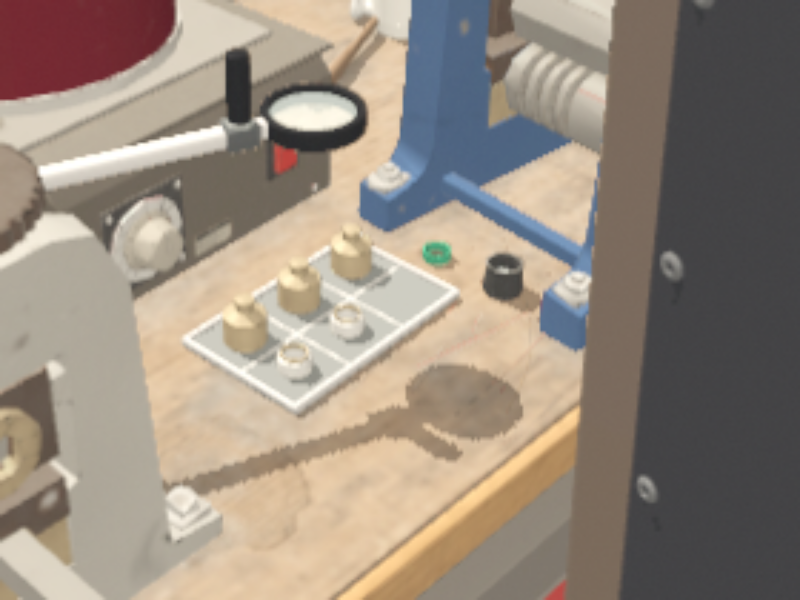

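```bash
python3 - <<'E'
from h import *
print(current_force(),current_t()); job_done()
E
```

```text
[ 0.219 -0.535 -0.733] 102.925
the job is handed in; nothing more can be done
```

The job is done and handed in at about 103 s. All five pieces were there: three brass weights now fill the back row, and the two white rings stand in front fields 1 and 2.

- **Magnifier out:** I gripped the knob and swung the arm aside to about 0.05 rad, well clear of the tray, before moving any piece.
- **Knocked ring:** partway through, one placed ring was knocked against the middle weight. I picked it up and set it back in front field 1.
- **Pieces:** the wrist view after the last placing showed all five upright and within about 2.5 mm of their field centres. The final view, with the lens in the way, checked only two of them: the ring in field 1 (under 0.5 mm off) and the right-hand weight (2.4 mm).
- **Lens:** with the arm swung back to about 1.21 rad, the lens measured about 8.5 mm from the tray's middle. Some 7 mm of that runs along the arm, so swinging could not remove it. I left the other 4 mm or so.
- **Bystanders:** the loupe and green ring are where they were, to within about 1 mm.
- **Forces:** no reading I logged at the tool passed about 10 N, and the robot was clear of everything at hand-in.
- **Disagreement:** the scene and side cameras put things about 5 mm nearer in x than the wrist camera. I trusted the wrist camera, because its own views from two orientations agreed and the grasps closed on centre.

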